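# Gather the loose caps in the tote's orange corner

### The job

Take the blue tote by its black handle, lift it up off its hanger while keeping it level, and only once it is off tilt it in the air, about 30 degrees, towards its orange corner so that all three loose tube caps slide into that corner. Finish while holding it: keep the tote gripped and tilted with the caps gathered in the orange corner, clear of the hanger and well above the worktop. Spill no cap and leave the other things on the bench alone.

Things in the scene. Friction and masses are not known exactly. Their poses are not given: they have to be found in the camera images.
- hanger: fixed bench hanger: grey metal plate 170 mm wide (its y), 6 mm thick, upright on a dark foot 10 mm high; the plate's top edge is 175 mm above the worktop. Origin on the worktop under the plate's middle, z up; the tote hangs on its -x side, towards the robot. The foot reaches 90 mm to -x, 50 mm to +x, 95 mm to each side.
- tote: blue open tote, 120 (x) x 130 (y) x 40 (z) mm, walls and floor 4 mm, 0.2 to 0.4 kg. Origin: centre of its underside; x to its back wall, y to its left, z up. Hangs level, underside about 100 mm above the worktop and origin 68 mm in front (-x) of the hanger's, yaw as the hanger's.
- tote_grip (a point): centre of the tote's handle: a black bar fixed to the tote, along the tote's x, 120 mm long, 14 mm wide (tote's y), 16 mm high, with a flat 20 mm wide upright at each end; 108 mm above the tote's underside, 68 mm above its rim, over its middle. Pinch it from above across its width. Axes as the tote's.
- tote_hook (a point): top of the tote's two hooks, at (+66, 0, +80) mm in the tote's frame: they stand on the back wall, go over the hanger plate's top edge and reach 19 mm down behind it, with 5 mm of play front to back. Raised 25 mm or more from the hung height they are free; then 40 mm towards the tote's -x clears the plate for tilting. Axes as the tote's.
- tote_corner (a point): the orange corner: inner floor corner where the tote's front (-x) and left (+y) walls meet, at (-56, +61, +4) mm in the tote's frame; walls, rim and floor are orange for 36 mm about it. Axes as the tote's.
- cap_1: loose yellow tube cap in the tote, a solid cylinder 16 mm across and 24 mm long, 10 g, standing on its end at the start in the tote's back or right part; origin at the centre of its lower end, z along its axis. Slick plastic (friction about 0.15), it slides once the tote tilts more than about 10 degrees and may fall over or roll.
- cap_2: loose red tube cap in the tote, a solid cylinder 16 mm across and 24 mm long, 10 g, standing on its end at the start in the tote's back or right part; origin at the centre of its lower end, z along its axis. Slick plastic (friction about 0.15), it slides once the tote tilts more than about 10 degrees and may fall over or roll.
- cap_3: loose yellow tube cap in the tote, a solid cylinder 16 mm across and 24 mm long, 10 g, standing on its end at the start in the tote's back or right part; origin at the centre of its lower end, z along its axis. Slick plastic (friction about 0.15), it slides once the tote tilts more than about 10 degrees and may fall over or roll.
- timer: white bench timer with round buttons, 62 x 66 x 20 mm, loose on the worktop to the right; origin under its centre. Bystander.
- slide_box: dark green closed slide box, 33 x 85 x 24 mm, loose on the worktop to the right; origin under its centre. Bystander.
- petri_dish: round petri dish, 74 mm across, 16 mm high, loose on the worktop at the left; origin under its centre. Bystander.
- notebook_1: purple notebook, 210 x 152 x 14 mm, lying at the front left; origin under its centre. Bystander.
Mind the look-alikes: they are no part of the job. Of the things like the tote, leave any that is pink; of the rest the larger one is meant.

How it is judged:
On the way, in this order (a step that is already met when the one before it is completed fails the run):
1. the tote is lifted off the hanger, level (within 17 degrees) and held by the fingers (contact force between tote and hanger below 0.1 N and contact force between the fingers and tote above 0.5 N and z of tote in the frame of hanger above 0.122 m and angle between tote's own z axis and vertical below 0.3 rad), for 0.1 s.
2. the held tote is tilted to its orange corner and all three caps lie in that corner (contact force between tote and hanger below 0.1 N and contact force between the fingers and tote above 0.5 N and height (world z) of tote_corner above 0.05 m and angle between tote's own x axis and vertical below 1.45 rad and angle between tote's own y axis and vertical above 1.69 rad and angle between tote's own z axis and vertical between 0.26 and 0.87 rad and distance between each of cap_1, cap_2, cap_3 and tote_corner below 0.07 m), for 0.2 s.
At the end, for the whole second after the job is handed in: The fingers hold the tote off the hanger, its orange corner over 50 mm above the worktop; it is tilted 15 to 50 degrees with front (-x) and left (+y) sides low, each by 7 degrees or more; all three caps are in it, each origin within 70 mm of the orange corner point (all of step 2 and (z of tote in the frame of hanger above 0.122 m or x of tote in the frame of hanger below -0.1 m) and z of cap_1 in the frame of tote between -0.005 and 0.06 m and z of cap_2 in the frame of tote between -0.005 and 0.06 m and z of cap_3 in the frame of tote between -0.005 and 0.06 m); the arm keeps its last pose, push and grip.
It fails at once if a bystander (timer, slide box, petri dish or notebook) is shifted by more than 30 mm (distance of any of timer, slide_box, petri_dish, notebook_1 from where it was at the start of the episode above 0.03 m).
It fails at once if a cap falls out of the tote (z of any of cap_1, cap_2, cap_3 in the frame of tote below -0.03 m).
It also fails if it takes over 38 s, if anything falls off the work surface, if the arm or the gripper's body presses on something with over 40 N, if the wrist force passes 120 N, or if a joint passes its speed limit or range.

### The arm

A 6-joint arm with a two-finger parallel gripper is mounted at the origin on a cart in front of the work surface, level with it; the furniture and walls round the work are solid. World frame = base frame: x ahead of the robot, y to its left, z up, the work surface at z = 0. Lengths are in m, angles in rad, forces in N, time in s.
With the tool pointing down it reaches from about 0.275 to 0.75 m from the base axis. Payload 10.2 kg.
Tool frame: the origin (TCP) lies midway between the tips of the shut fingers; the grasp point (between the pads) lies 19 mm behind it (bot.pinch_z is the distance from the TCP to the grasp point, in m); z points along the fingers, y is the line along which they close (so a half turn about z gives the same grasp; the last joint's range is limited). The gripper opens to 85 mm and grips with 20 to 120 N. Pads are 22 mm wide; open, the fingers measure 114 mm over their backs; the gripper's body (76 mm by 85 mm) begins 54 mm behind the grasp point. The pads swing forward as they close: fully open they stand 13 mm farther back than shut.
Start: joints at [0.951, 0.313, 1.498, -0, 1.331, -0.223], TCP at [0.203, 0.484, 0.2] pointing down, gripper open.
Joint ranges: [-2.94, 2.94], [-0.97, 2.17], [0.19, 2.56], [-1.23, 4.37], [0.02, 3.11], [-2.88, 2.88]. Speed limits (rad/s): [2.39, 2.39, 3.01, 3.14, 3.14, 3.14].

### API

Orientations are given as a unit quaternion [w, x, y, z].
In Python, from plant import bot gives the robot as it stands.
- The arm moves only by the shell command python3 -m pendant 'ROWS'. ROWS is a JSON object of lists of equal length, an entry for each row: "xyz": the shift along the tool's x, y, z in m, a list of three; "dr": the turn, a rotation vector about the tool's x, y, z in rad, a list of three; "jaw": the opening, from -1 (shut) to 1 (fully open). In form: {"xyz": [[x, y, z], ...], "dr": [[wx, wy, wz], ...], "jaw": [jaw, ...]}. A call has 1 to 8 rows; each row shifts and turns the commanded pose from where the row before left it, along the tool's axes as they then stand; what a row does not reach is not made up. A row lasts 1/8 s, in which the tool goes at most 62.5 mm and 10.7 degrees, less where a joint would pass 70% of its speed; a pose out of reach is approached as far as the arm can. A call is refused whole if a number of a shift passes 0.0625 or a number of a turn 0.188, either way. A call with a gripper value outside its range is refused whole. The fingers move at their own pace and stop on an object; the grip force is fixed at half the most. Time passes only in rows, so rows that do not move let the fingers close. It gives the time, the measured TCP pose, the force, the opening and the grip force at its end, in the units of the state.
- bot.state(): the state, without advancing time (a new reading comes with each control period).
- bot.get_image(name): name is "scene" or "top" or "wrist"; returns a dict with "color" (420x560x3 uint8, red, green, blue), "fx", "fy", "cx", "cy" (pixels), "dist_coeffs" ([k1, k2, p1, p2, k3] as OpenCV has them; the pictures are not rectified), "origin" and "rotation" of the camera in the world; the wrist camera has in their place "T_tool_cam" (4x4, takes a point from camera to tool coordinates, whose origin is the TCP and whose axes are the flange's). Camera axes: x right, y up, looking along -z (the intrinsics and any distortion apply to the point x, -y, -z); pixel columns grow to the right and rows downward; lengths in m; the calibration is good to about 2 mm. A picture is of the moment at which its call begins: read the wrist's pose just before it. There is no depth.
- bot.hand_in(): hands the job in; it is judged then, once.
The state is a dict: "clock": time; "q": joint angles; "joint_velocities": joint speeds; "joint_efforts": joint torques, N m; "tcp_pos": TCP position; "ee_rot": TCP orientation; "force": force on the tool from outside, world axes, zero at the start; "torque": the same for the moment, N m; "opening": finger opening in m; "grip_force": force on a finger pad.
Only numpy, scipy, OpenCV 4.12 (cv2) and the standard library are available. Lean on these libraries where they do the work, as an engineer would, in place of code of your own. Each camera call takes 0.05 s, during which the arm holds its last target. There are 200 camera calls.

## Working session

There is one attempt and no reset: what is moved stays moved. The work goes in short steps, Python scripts to look and compute and a shell command to move; the robot and the scene stay as the last step left them, time stands still between calls to the robot, and variables do not carry over. Pictures are saved under pics/ and viewed, at most 10 in all, crops included, and the job is handed in when it is done.

```bash
mkdir -p pics
python3 - <<'E'
from plant import bot
import cv2,json,numpy as np
print(bot.state())
for n in("scene","top"):
    im=bot.get_image(n); cv2.imwrite(f"pics/{n}0.png",im["color"][...,::-1])
    d={k:np.array(v).tolist() for k,v in im.items() if k!="color"}; json.dump(d,open(f"{n}.json","w")); print(n,d)
E
```

```text
{'clock': 0.0, 'q': array([ 9.50611641e-01,  3.13423946e-01,  1.49843859e+00,  2.25777552e-05,
        1.33100119e+00, -2.23418516e-01]), 'joint_velocities': array([ 8.33379070e-04,  6.07026081e-04,  1.62053926e-04, -9.11600333e-05,
        1.81163419e-03, -8.98525477e-04]), 'joint_efforts': array([ 1.25598617e-03, -4.12274551e+01, -2.59736001e+01, -1.19781666e-04,
        4.19944874e-03, -1.36217075e-06]), 'tcp_pos': array([0.20271765, 0.48396266, 0.19944787]), 'ee_rot': array([-2.70195117e-04,  1.97086983e-01,  9.80385800e-01, -5.75345271e-04]), 'force': array([-0.05906175, -0.36422773,  0.10888419]), 'torque': array([ 0.01567081, -0.00316353,  0.04361023]), 'grip_force': 0.0, 'opening': 0.08528680041939787}
scene {'fx': 413.82856514819787, 'fy': 413.82856514819787, 'cx': 280.4762823731255, 'cy': 208.93966355823832, 'dist_coeffs': [-0.11448683310292165, 0.0, 0.0, 0.0, 0.0], 'origin': [-0.13200852104084176, -0.5030764349641283, 0.9555231145175559], 'rotation': [0.8294851761236928, 0.3391917302579514, -0.16801774244659146, -0.41069861326624235]}
top {'fx': 441.97643010694674, 'fy': 441.97643010694674, 'cx': 274.32700958316866, 'cy': 208.2066212954968, 'dist_coeffs': [0.027006836294592596, 0.0, 0.0, 0.0, 0.0], 'origin': [0.32045507705396126, -0.022051078037507568, 1.492603331504876], 'rotation': [0.7082970638712719, 0.04948319554047619, -0.043101085155640255, -0.7028577232476317]}
```

View pics/scene0.png

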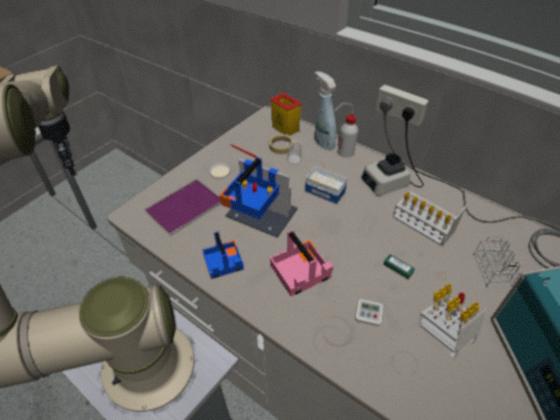

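View pics/top0.png

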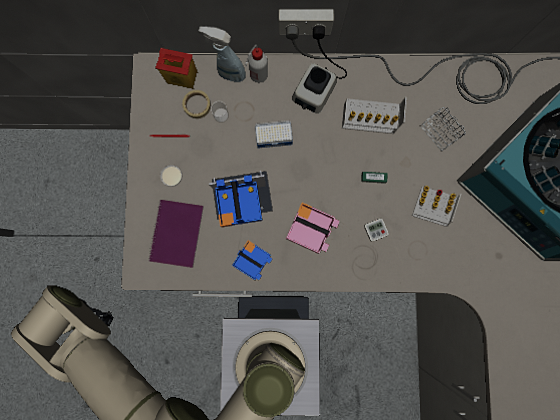

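The tote hangs at about (238,202) in the top view, with its orange corner at the front left (226,219). The pink one and a small blue one are look-alikes. I'll enlarge both views.

Run:
```python
import cv2,numpy as np
a=cv2.imread("pics/top0.png")[160:240,195:285]; b=cv2.imread("pics/scene0.png")[145:240,210:310]
a=cv2.resize(a,None,fx=6,fy=6,interpolation=cv2.INTER_CUBIC);b=cv2.resize(b,None,fx=6,fy=6,interpolation=cv2.INTER_CUBIC)
for im,(u0,v0) in((a,(195,160)),(b,(210,145))):
    for k in range(0,im.shape[1],60): cv2.putText(im,str(u0+k//6),(k,10),0,.35,(255,255,255)); cv2.line(im,(k,12),(k,18),(255,255,255))
    for k in range(60,im.shape[0],60): cv2.putText(im,str(v0+k//6),(0,k+4),0,.35,(255,255,255)); 
cv2.imwrite("pics/a.png",a);cv2.imwrite("pics/b.png",b)
```

```text
(no output)
```

View pics/a.png

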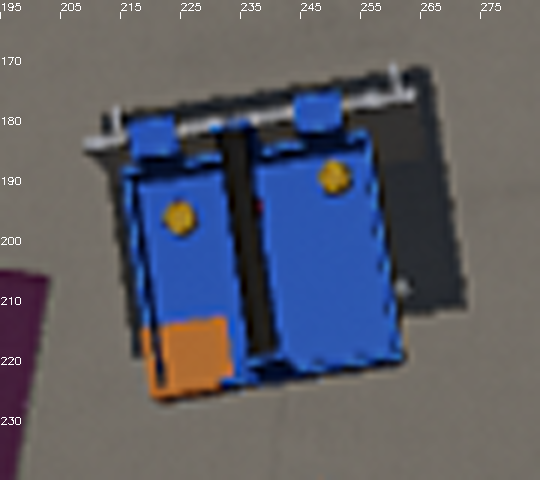

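View pics/b.png

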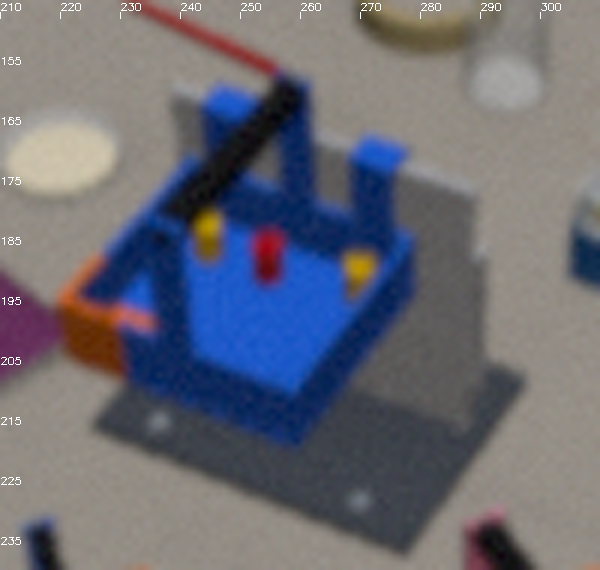

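Top crop: the bar runs (233.8,181.3) to (239.2,218.3), front rim corners are at (220.8,226.7) and (262.2,220), and the plate ends are at (209.7,183.8) and (263.7,175.8). Scene crop: the bar runs (239.3,180) to (258.3,159.2). The caps are at the back, left and right. Next I fit the pose.

```bash
cat > h.py <<'E'
import json,numpy as np,cv2
from scipy.spatial.transform import Rotation as R
def rot(q): return R.from_quat(q,scalar_first=True)
F=np.diag([1.,-1,-1])
def proj(c,P):
    M=F@rot(c["rotation"]).as_matrix().T
    K=np.array([[c["fx"],0,c["cx"]],[0,c["fy"],c["cy"]],[0,0,1]])
    return cv2.projectPoints(np.array(P,float),cv2.Rodrigues(M)[0],-M@np.array(c["origin"]),K,np.array(c["dist_coeffs"]))[0][:,0]
E
python3 - <<'E'
from h import *
from scipy.optimize import least_squares
T=json.load(open("top.json"));S=json.load(open("scene.json"))
# tote frame, z relative
top=[((60,0,116),(233.8,181.3)),((-60,0,116),(239.2,218.3)),((-60,65,40),(220.8,226.7)),((-60,-65,40),(262.2,220)),((68,85,75),(209.7,183.8)),((68,-85,75),(263.7,175.8))]
sc=[((-60,0,116),(239.3,180)),((60,0,116),(258.3,159.2)),((-60,65,40),(220.5,195)),((-60,-65,0),(259,219)),((60,-65,40),(278.5,184.5))]
def f(p,full=False):
    r=[]
    for c,L in((T,top),(S,sc)):
        P=R.from_euler('z',p[2]).apply(np.array([l[0] for l in L])/1e3)+[p[0],p[1],.1+(p[3] if len(p)>3 else 0)]
        r.append(proj(c,P)-np.array([l[1] for l in L]))
    return r if full else np.vstack(r).ravel()
for n in(3,4):
    s=least_squares(f,[.5,.05,.1,0][:n],loss="soft_l1"); print(s.x,np.degrees(s.x[2]))
print(np.round(np.vstack(f(s.x,True)),1))
from plant import bot
st=bot.state();print(rot(st["ee_rot"]).as_matrix().round(3))
E
```

```text
[0.51282634 0.0999792  0.15338196] 8.788138684019506
[0.51205724 0.0994076  0.15340565 0.00233533] 8.78949630026984
[[ 0.4 -1.4]
 [ 0.5  1.8]
 [ 0.1 -0.9]
 [ 0.6 -0.4]
 [-2.3  0.2]
 [-0.7  0.1]
 [-2.8  2.1]
 [ 1.1 -1.8]
 [-1.1 -0.3]
 [ 0.   1.2]
 [ 0.9 -0.1]]
[[-0.922  0.386 -0.001]
 [ 0.386  0.922 -0.001]
 [ 0.    -0.001 -1.   ]]
```

Pose: tote origin (0.512, 0.0995), yaw 8.8°. I'll rise and turn to tote-aligned axes (tool x = −tote x, tool y = tote y), then go across.

```bash
python3 -m pendant '{"xyz":[[0,0,-0.03],[0,0,-0.03],[0,0,-0.03],[0,0,-0.01],[-0.02,-0.0356,0],[-0.02,-0.0356,0],[-0.02,-0.0356,0],[-0.02,-0.0356,0]],"dr":[[0,0,-0.137],[0,0,-0.137],[0,0,-0.137],[0,0,-0.137],[0,0,0],[0,0,0],[0,0,0],[0,0,0]],"jaw":[1,1,1,1,1,1,1,1]}'
python3 -m pendant '{"xyz":[[-0.02,-0.0356,0],[-0.02,-0.0356,0],[-0.02,-0.0356,0],[-0.02,-0.0356,0],[-0.02,-0.0356,0],[-0.02,-0.0356,0],[-0.02,-0.0356,0],[0,0,0]],"dr":[[0,0,0],[0,0,0],[0,0,0],[0,0,0],[0,0,0],[0,0,0],[0,0,0],[0,0,0]],"jaw":[1,1,1,1,1,1,1,1]}'
```

```text
clock: 1.1
tcp_pos: [0.304, 0.3543, 0.2997]
ee_rot: [-0.0, -0.076, 0.997, -0.0]
force: [0.2, -0.1, -0.7]
opening: 0.0851
grip_force: 0.0
clock: 2.1
tcp_pos: [0.4803, 0.1285, 0.2991]
ee_rot: [-0.001, -0.074, 0.997, -0.0]
force: [-0.5, -0.5, 0.6]
opening: 0.0854
grip_force: 0.0
```

```bash
cat > look.py <<'E'
import sys
from plant import bot
from h import *
s=bot.state();im=bot.get_image("wrist")
cv2.imwrite(sys.argv[1],im["color"][...,::-1])
Rt=rot(s["ee_rot"]);Tc=np.array(im["T_tool_cam"])
M=Rt.as_matrix()@Tc[:3,:3];o=Rt.apply(Tc[:3,3])+s["tcp_pos"]
c={k:float(im[k]) for k in("fx","fy","cx","cy")};c["dist_coeffs"]=list(map(float,im["dist_coeffs"]));c["origin"]=o.tolist();c["rotation"]=R.from_matrix(M).as_quat(scalar_first=True).tolist()
json.dump(c,open("wrist.json","w"))
t=np.array([.5125,.0997,.1]);Y=R.from_euler('z',.1534)
print("tcp",s["tcp_pos"].round(4),"tcp in tote",Y.inv().apply(s["tcp_pos"]-t).round(4),"R in tote",(Y.inv()*Rt).as_matrix().round(3).tolist())
for p in[(60,0,116),(-60,0,116),(-60,65,40),(-60,-65,40)]: print(p,proj(c,[Y.apply(np.array(p)/1e3)+t]).round(1))
E
python3 look.py pics/w1.png
```

```text
tcp [0.4803 0.1285 0.2991] tcp in tote [-0.0275  0.0333  0.1991] R in tote [[-1.0, 0.005, -0.002], [0.005, 1.0, -0.0], [0.002, -0.0, -1.0]]
(60, 0, 116) [[244.1 296. ]]
(-60, 0, 116) [[238.8 168.1]]
(-60, 65, 40) [[308.9 156.5]]
(-60, -65, 40) [[186.  157.3]]
```

View pics/w1.png

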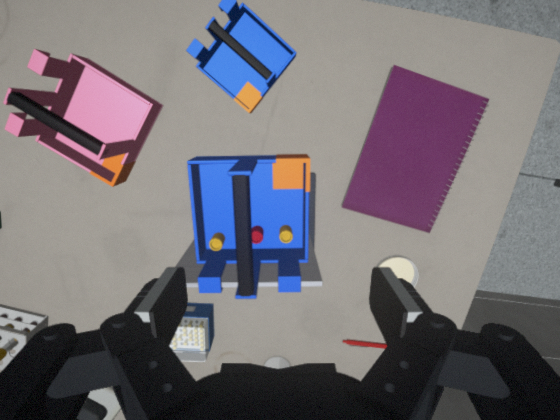

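The wrist view shows the bar running from (243,168) to (246,295), about 2–3 mm further in tote +y than my fit. The caps are standing at the back: (216,243), (257,236) and (286,236). I'll centre, descend and close.

```bash
python3 -m pendant '{"xyz":[[-0.014,-0.0155,0],[-0.0135,-0.0155,0],[0,0,0.03],[0,0,0.03],[0,0,0.025],[0,0,0.015],[0,0,0.01],[0,0,0]],"dr":[[0,0,0],[0,0,0],[0,0,0],[0,0,0],[0,0,0],[0,0,0],[0,0,0],[0,0,0]],"jaw":[1,1,1,1,1,1,1,1]}'
python3 look.py pics/w2.png
```

```text
clock: 3.15
tcp_pos: [0.5114, 0.1036, 0.1899]
ee_rot: [-0.0, -0.076, 0.997, 0.0]
force: [1.0, 0.6, -0.2]
opening: 0.0851
grip_force: 0.0
tcp [0.5114 0.1036 0.1899] tcp in tote [-0.0005  0.0041  0.0899] R in tote [[-1.0, 0.002, -0.0], [0.002, 1.0, 0.0], [0.0, 0.0, -1.0]]
(60, 0, 116) [[273.4 357. ]]
(-60, 0, 116) [[271.8 147.2]]
(-60, 65, 40) [[366.5 136.9]]
(-60, -65, 40) [[181.1 137.3]]
```

View pics/w2.png

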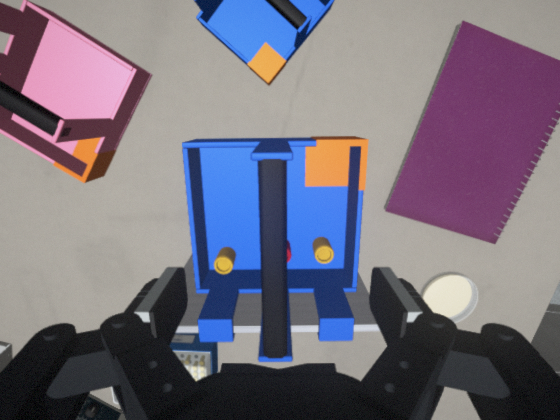

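The bar sits at u≈272–274, which matches the model, so I shift 3.5 mm to −y and close.

```bash
python3 -m pendant '{"xyz":[[0,-0.0035,0.001],[0,0,0],[0,0,0],[0,0,0],[0,0,0],[0,0,0],[0,0,0],[0,0,0]],"dr":[[0,0,0],[0,0,0],[0,0,0],[0,0,0],[0,0,0],[0,0,0],[0,0,0],[0,0,0]],"jaw":[1,-1,-1,-1,-1,-1,-1,-1]}'
```

```text
clock: 4.2
tcp_pos: [0.5118, 0.1003, 0.189]
ee_rot: [-0.0, -0.076, 0.997, 0.0]
force: [-0.1, -0.3, -0.5]
opening: 0.0003
grip_force: 0.0
```

```bash
python3 look.py pics/w3.png
python3 - <<'E'
from plant import bot
import cv2
print(bot.pinch_z, bot.state()["opening"])
a=bot.get_image("scene")["color"][...,::-1]; a=cv2.resize(a[115:240,190:330],None,fx=5,fy=4.6,interpolation=cv2.INTER_CUBIC)
cv2.imwrite("pics/s3.png",a)
E
```

```text
tcp [0.5118 0.1003 0.189 ] tcp in tote [-0.0006  0.0007  0.089 ] R in tote [[-1.0, 0.002, -0.0], [0.002, 1.0, 0.0], [0.0, 0.0, -1.0]]
(60, 0, 116) [[279.3 358.2]]
(-60, 0, 116) [[279.1 147.6]]
(-60, 65, 40) [[371.7 137.1]]
(-60, -65, 40) [[185.5 137.5]]
0.0187 0.0002081041042696537
```

View pics/w3.png

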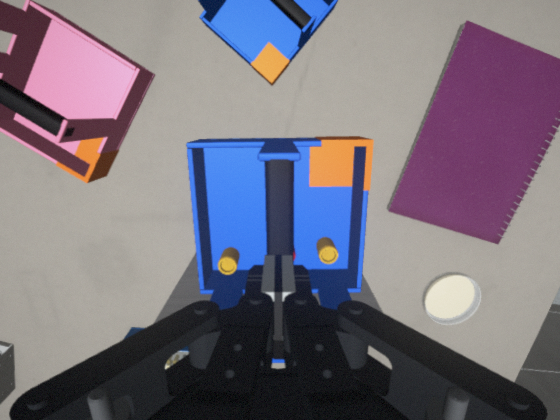

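View pics/s3.png

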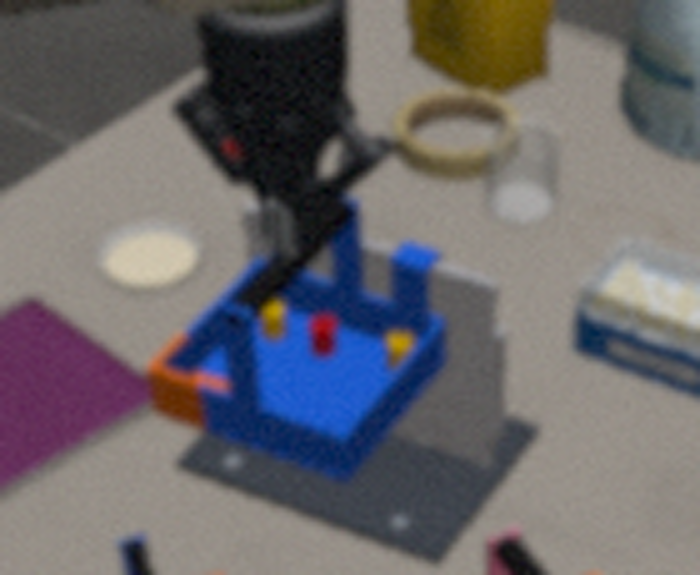

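Fully shut with no grip force, so the pads missed the bar. I'll check heights numerically and enlarge the wrist picture around the tips.

Run:
```python
from h import *
W=json.load(open("wrist.json"));S=json.load(open("scene.json"))
print(W)
P=[[.5118,.1003,z] for z in(.189,.208)]
print(proj(W,P).round(1),proj(S,P).round(1), ((proj(S,P)-[190,115])*[5,4.6]).round(0))
a=cv2.imread("pics/w3.png")[130:380,180:380]
b=cv2.imread("pics/w2.png")[130:380,180:380]
cv2.imwrite("pics/c3.png",cv2.resize(np.hstack([b,a]),None,fx=2,fy=2.3,interpolation=cv2.INTER_CUBIC))
```

```text
{'fx': 315.74687274815665, 'fy': 315.74687274815665, 'cx': 277.8870643454652, 'cy': 212.1557843112414, 'dist_coeffs': [-0.04106545866032614, 0.0, 0.0, 0.0, 0.0], 'origin': [0.43932860355854375, 0.08773509940425821, 0.36485239764924465], 'rotation': [0.6444777565167418, -0.09609565120448894, -0.11239256565910169, 0.7501879486897247]}
[[280.2 243.6]
 [280.4 257.1]] [[248.6 177.2]
 [248.2 172.1]] [[293. 286.]
 [291. 263.]]
```

View pics/c3.png

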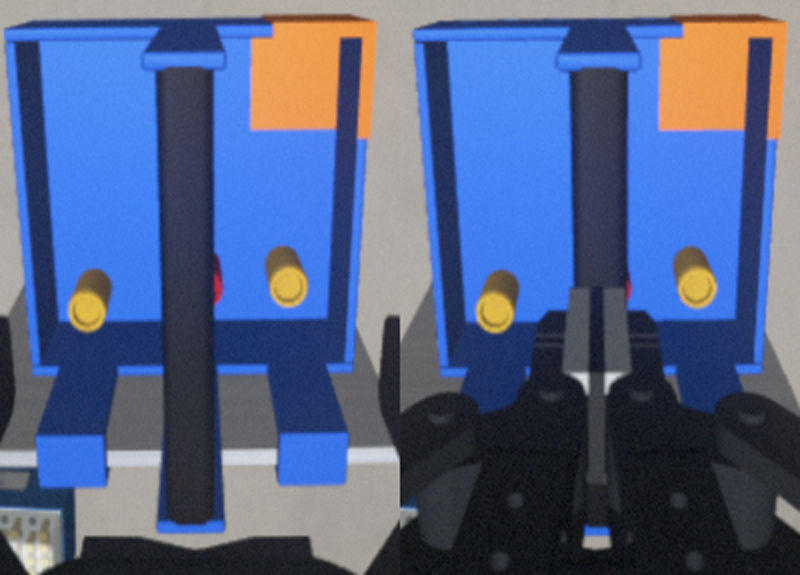

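The shut fingertips are in front of the bar in the image, so they closed above it. I'll fit the bar height from the wrist views, where the upright tops are sharp.

Run:
```python
from h import *
from scipy.optimize import least_squares
W3=json.load(open("wrist.json"))
t3=np.array([.5118,.1003,.189]); q=rot([0,-.076,.997,0]); o=q.inv().apply(np.array(W3["origin"])-t3)
def cam(t,qq):
    Rm=rot(qq); c=dict(W3); c["origin"]=(Rm.apply(o)+t).tolist(); c["rotation"]=(Rm*q.inv()*rot(W3["rotation"])).as_quat(scalar_first=True).tolist(); return c
C2=cam([.5114,.1036,.1899],[0,-.076,.997,0])
f=lambda x,y:(180+x/2,130+y/2.3)
g=lambda x,y:(180+(x-400)/2,130+y/2.3)
L2=[((-60,-10,1),f(141,53)),((-60,10,1),f(227,53)),((60,-10,1),f(157,532)),((60,10,1),f(225,532)),((-60,-65,0),f(5,28)),((-60,65,0),f(377,17))]
L3=[((-60,-10,1),g(556,53)),((-60,10,1),g(642,53)),((-60,-65,0),g(413,28)),((-60,65,0),g(786,17))]
def res(p):
    r=[]
    for c,L in((C2,L2),(W3,L3)):
        P=[[a,b,1e3*(p[3] if k else p[4])] for (a,b,k),_ in L]
        P=R.from_euler('z',p[2]).apply(np.array(P)/1e3)+[p[0],p[1],0]
        r.append(proj(c,P)-np.array([l[1] for l in L]))
    return np.vstack(r).ravel()
s=least_squares(res,[.512,.1,.153,.216,.14]);print("tote x,y,yaw,handle top z,rim z",s.x.round(4));print(res(s.x).reshape(-1,2).round(1).tolist())
for z in(.185,.195,.205,.216,.225): print(z,proj(W3,[[.5118-dx*.988,.1003-dx*.153,z] for dx in(0,.006,.011)])[:,1].round(0))
```

```text
tote x,y,yaw,handle top z,rim z [0.5145 0.101  0.1656 0.2172 0.1407]
[[0.5, -0.5], [0.4, -1.1], [0.7, 0.4], [1.1, 0.0], [-1.0, -0.4], [-1.5, 1.6], [-0.0, -0.0], [0.2, -0.7], [-0.6, -0.2], [-0.9, 1.9]]
0.185 [241. 232. 224.]
0.195 [248. 238. 230.]
0.205 [255. 245. 236.]
0.216 [264. 253. 244.]
0.225 [272. 261. 251.]
```

Run:
```python
from h import *
W=json.load(open("wrist.json"));t=np.array([.5118,.1003,.189]); q=rot([0,-.076,.997,0])
for oz in(-.013,-.025,-.04):
  print("open",oz,proj(W,[q.apply([x,y,oz])+t for y in(-.0425,-.057,.0425) for x in(.011,-.011)]).round(0).tolist())
for oz in(0,-.013,-.025,-.04):
  print("shut",oz,proj(W,[q.apply([x,y,oz])+t for x in(.011,-.011) for y in (-.007,.007)]).round(0).tolist())
a=cv2.imread("pics/w2.png");b=cv2.imread("pics/w3.png");w1=cv2.imread("pics/w1.png")
for n,im,u0,v0,u1,v1 in(("open-left finger w1",w1,120,240,200,330),("shut w3",b,225,225,335,345)):
    c=cv2.cvtColor(im,cv2.COLOR_BGR2GRAY)[v0:v1:6,u0:u1:6]; print(n);print(c)
```

```text
open -0.013 [[203.0, 234.0], [206.0, 270.0], [177.0, 234.0], [181.0, 270.0], [357.0, 234.0], [354.0, 270.0]]
open -0.025 [[198.0, 243.0], [201.0, 281.0], [170.0, 243.0], [175.0, 280.0], [363.0, 242.0], [360.0, 280.0]]
open -0.04 [[191.0, 255.0], [194.0, 296.0], [160.0, 255.0], [165.0, 296.0], [371.0, 255.0], [367.0, 295.0]]
shut 0 [[268.0, 226.0], [292.0, 226.0], [269.0, 260.0], [292.0, 260.0]]
shut -0.013 [[268.0, 234.0], [293.0, 234.0], [268.0, 270.0], [293.0, 270.0]]
shut -0.025 [[267.0, 243.0], [294.0, 243.0], [267.0, 281.0], [294.0, 281.0]]
shut -0.04 [[266.0, 255.0], [296.0, 255.0], [266.0, 296.0], [295.0, 296.0]]
open-left finger w1
[[155 156 154 152 158 158 158 160 162 161 161 160 143  47]
 [154 154 155 153 157 157 159 162 158 163 160 157  94  73]
 [157 153 155 153 153 158 159 157 161 159 160  97  92  91]
 [154 153 155 153 150 156 157 158 159 160 140  94  94 101]
 [153 154 153 153 152 157 157 159 158 161  92  96  95  93]
 [155 154 156 154 157 157 160 157  80  80  36  92  94  92]
 [156 159 156 157 160 157 160  82  82  39  32  93  92  75]
 [159 159 157 157 159  36  75  81  50  
[... 1362 characters left out ...]
 116 102  32 114 104  32  28  32 114  45  48
   53]
 [ 50  44  45  35  32  28  31  31 191  66  98  30  35  30  22  57  49  48
   47]
 [ 46  46  44  28  31  53  33  24  35  67  26  23  44  51  26  27  54  44
   48]
 [ 33  30  30  28  26  28  31  29  35  65  29  26  30  28  26  25  31  27
   35]
 [ 32  24  27  24  26  19  33  21  33  66  31  24  20  24  29  25  20  25
   29]
 [ 23  24  28  19  22  25  29  22  28  67  35  24  28  26  24  20  29  28
   27]
 [ 21  21  23  24  21  20  18  29  27  64  41  31  15  21  26  21  26  25
   18]
 [ 26  28  25  28  24  25  19  20  32  67  36  26  21  24  24  27  24  25
   24]
 [ 29  21  23  22  27  22  24  29  47  56  38  23  23  25  23  21  19  23
   25]]
```

The finger tips actually show up about 35–40 mm behind the stated TCP: the shut front edge at v=255 corresponds to −40 mm. They therefore closed about 12 mm above the bar. Going down 38 mm is safe under either reading, because the body would stay above 0.222 and the tips well above the caps. I'll open, descend and close.

```bash
python3 -m pendant '{"xyz":[[0,0,0],[0,0,0],[0,0,0],[0,0,0],[0,0,0],[0,0,0]],"dr":[[0,0,0],[0,0,0],[0,0,0],[0,0,0],[0,0,0],[0,0,0]],"jaw":[1,1,1,1,1,1]}'
python3 -m pendant '{"xyz":[[-0.002,0,0.008],[0,0,0.008],[0,0,0.008],[0,0,0.008],[0,0,0.006],[0,0,0]],"dr":[[0,0,0],[0,0,0],[0,0,0],[0,0,0],[0,0,0],[0,0,0]],"jaw":[1,1,1,1,1,1]}'
python3 -m pendant '{"xyz":[[0,0,0],[0,0,0],[0,0,0],[0,0,0],[0,0,0],[0,0,0]],"dr":[[0,0,0],[0,0,0],[0,0,0],[0,0,0],[0,0,0],[0,0,0]],"jaw":[-1,-1,-1,-1,-1,-1]}'
```

```text
clock: 5.05
tcp_pos: [0.5118, 0.1002, 0.189]
ee_rot: [0.0, -0.076, 0.997, -0.0]
force: [-0.5, -0.7, -0.2]
opening: 0.0855
grip_force: 0.0
clock: 5.8
tcp_pos: [0.5135, 0.1006, 0.1506]
ee_rot: [-0.0, -0.076, 0.997, 0.0]
force: [0.5, 0.8, 0.4]
opening: 0.0854
grip_force: 0.0
clock: 6.55
tcp_pos: [0.5137, 0.1013, 0.1513]
ee_rot: [0.0, -0.076, 0.997, 0.001]
force: [-1.8, 4.8, 2.8]
opening: 0.0134
grip_force: 58.9
```

Gripped: opening 13.4 mm, 59 N. I lift level.

```bash
python3 -m pendant '{"xyz":[[0,0,-0.005],[0,0,-0.008],[0,0,-0.01],[0,0,-0.01],[0,0,-0.012],[0,0,-0.015],[0,0,-0.015],[0,0,0]],"dr":[[0,0,0],[0,0,0],[0,0,0],[0,0,0],[0,0,0],[0,0,0],[0,0,0],[0,0,0]],"jaw":[-1,-1,-1,-1,-1,-1,-1,-1]}'
python3 -c "
from plant import bot;import cv2
cv2.imwrite('pics/s4.png',bot.get_image('scene')['color'][...,::-1])
s=bot.state();print(s['force'],s['torque'],s['opening'])"
```

```text
clock: 7.55
tcp_pos: [0.5143, 0.1006, 0.2274]
ee_rot: [0.001, -0.076, 0.997, -0.0]
force: [-0.6, -0.4, -3.1]
opening: 0.0133
grip_force: 59.4
[-0.94042628  0.56108428 -3.6935543 ] [-0.02711813  0.04889013 -0.00379156] 0.012840568142525974
```

Weight 3.5 N, off the hanger. I move back 120 mm and up 25 mm gently, then tilt.

```bash
python3 -m pendant '{"xyz":[[0.005,0,-0.003],[0.01,0,-0.006],[0.015,0,-0.006],[0.018,0,-0.005],[0.02,0,-0.003],[0.02,0,-0.002],[0.016,0,0],[0.01,0,0]],"dr":[[0,0,0],[0,0,0],[0,0,0],[0,0,0],[0,0,0],[0,0,0],[0,0,0],[0,0,0]],"jaw":[-1,-1,-1,-1,-1,-1,-1,-1]}'
python3 -m pendant '{"xyz":[[0.005,0,0],[0,0,0],[0,0,0]],"dr":[[0,0,0],[0,0,0],[0,0,0]],"jaw":[-1,-1,-1]}'
```

```text
clock: 8.6
tcp_pos: [0.3999, 0.0833, 0.2514]
ee_rot: [0.0, -0.075, 0.997, -0.0]
force: [0.1, -0.5, -2.3]
opening: 0.0135
grip_force: 59.4
clock: 8.98
tcp_pos: [0.3964, 0.0826, 0.251]
ee_rot: [-0.0, -0.076, 0.997, 0.0]
force: [-0.2, 0.0, -3.6]
opening: 0.0134
grip_force: 59.4
```

```bash
python3 -m pendant '{"xyz":[[0,0,0],[0,0,0],[0,0,0],[0,0,0],[0,0,0],[0,0,0],[0,0,0],[0,0,0]],"dr":[[0.012,-0.012,0],[0.023,-0.023,0],[0.023,-0.023,0],[0.023,-0.023,0],[0.023,-0.023,0],[0.023,-0.023,0],[0.023,-0.023,0],[0.023,-0.023,0]],"jaw":[-1,-1,-1,-1,-1,-1,-1,-1]}'
python3 -m pendant '{"xyz":[[0,0,0],[0,0,0],[0,0,0],[0,0,0],[0,0,0],[0,0,0],[0,0,0],[0,0,0]],"dr":[[0.023,-0.023,0],[0.023,-0.023,0],[0.023,-0.023,0],[0.023,-0.023,0],[0.023,-0.023,0],[0.023,-0.023,0],[0.023,-0.023,0],[0.023,-0.023,0]],"jaw":[-1,-1,-1,-1,-1,-1,-1,-1]}'
python3 -m pendant '{"xyz":[[0,0,0],[0,0,0],[0,0,0],[0,0,0],[0,0,0],[0,0,0],[0,0,0],[0,0,0]],"dr":[[0.012,-0.012,0],[0,0,0],[0,0,0],[0,0,0],[0,0,0],[0,0,0],[0,0,0],[0,0,0]],"jaw":[-1,-1,-1,-1,-1,-1,-1,-1]}'
python3 - <<'E'
from plant import bot
from h import *
s=bot.state();print(s["q"].round(2),s["tcp_pos"],rot(s["ee_rot"]).as_matrix().round(3).tolist())
w=bot.get_image("wrist")["color"][...,::-1];c=bot.get_image("scene")["color"][...,::-1]
c=cv2.resize(c[140:280,170:320],None,fx=3,fy=3,interpolation=cv2.INTER_CUBIC); w=cv2.resize(w[80:360,80:430],None,fx=1,fy=1.5)
cv2.imwrite("pics/fin.png",np.hstack([w,c]))
E
```

```text
clock: 9.98
tcp_pos: [0.3961, 0.0826, 0.251]
ee_rot: [0.093, -0.075, 0.99, -0.08]
force: [0.4, 0.5, -4.2]
opening: 0.013
grip_force: 59.5
clock: 10.98
tcp_pos: [0.3961, 0.0827, 0.251]
ee_rot: [0.19, -0.073, 0.965, -0.163]
force: [-1.0, -0.2, -3.3]
opening: 0.0132
grip_force: 59.5
clock: 11.98
tcp_pos: [0.3961, 0.0826, 0.251]
ee_rot: [0.196, -0.073, 0.963, -0.168]
force: [-0.2, -0.4, -2.9]
opening: 0.0134
grip_force: 59.5
[ 0.17 -0.16  1.98 -0.44  0.99 -1.37] [0.39611394 0.08263472 0.25098222] [[-0.913, -0.075, 0.402], [-0.206, 0.933, -0.295], [-0.352, -0.352, -0.867]]
```

View pics/fin.png

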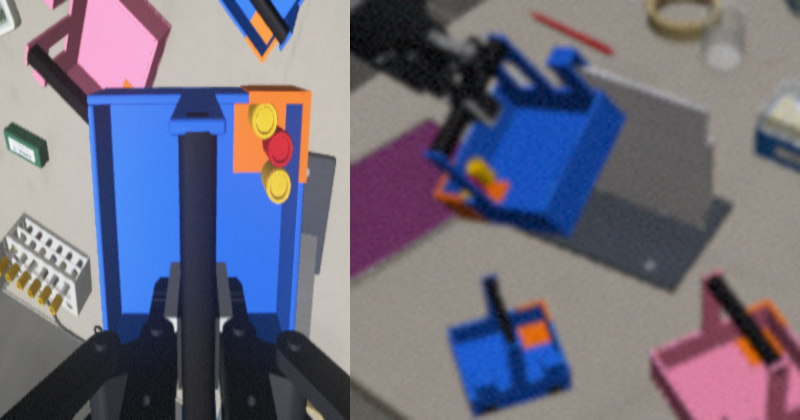

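The final picture shows all three caps standing at the orange corner ((263,120), (278,148), (277,185) in the wrist half). The farthest is about 45 mm from the corner. The tote is held at 30°, clear of the hanger.

```bash
python3 -c "
from plant import bot
print(bot.hand_in())"
```

```text
the job is handed in; nothing more can be done
None
```

I handed the job in with the tote gripped, off the hanger and tilted about 30° towards its orange corner; all three caps were gathered there in the last picture, nothing else on the bench was touched, and no verdict was returned.

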